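# Gauge check on a crank arm

## Robot

A 6-joint arm with a two-finger parallel gripper is mounted at the origin on the work surface. World frame = base frame: x ahead of the robot, y to its left, z up, the work surface at z = 0. Lengths are in m, angles in rad, forces in N, time in s.
With the tool pointing down it reaches from about 0.25 to 0.775 m from the base axis. Payload 8.9 kg.
Tool frame: the origin (TCP) lies midway between the tips of the shut fingers; the grasp point (between the pads) lies 19 mm behind it; z points along the fingers, y is the line along which they close (so a half turn about z gives the same grasp; the last joint's range is limited). The gripper opens to 85 mm and grips with 20 to 120 N. Pads are 22 mm wide; open, the fingers measure 114 mm over their backs; the gripper's body (76 mm by 85 mm) begins 54 mm behind the grasp point. The pads swing forward as they close: fully open they stand 13 mm farther back than shut.
Start: joints at [-1.485, 0.291, -0.153, 1.127, 0, 1.431], TCP at [0.117, -0.512, 0.231] pointing down, gripper open.
Joint ranges: [-2.52, 2.52], [-0.91, 1.74], [-1.3, 1.37], [-1.96, 2.02], [-1.52, 1.47], [-3.14, 3.14]. Speed limits (rad/s): [2.22, 2.22, 2.79, 3.14, 3.14, 3.14].

## Interface

Orientations are given as a 3x3 rotation matrix whose columns are the frame's x, y, z axes.
In Python, from workcell import arm, imaging, job gives the robot as it stands.
- The arm moves only by the tool carry_out, never from a script. Its argument "motion" is a list of rows, each an object with "travel": the shift along the tool's x, y, z as a fraction of full scale, a list of three; "twist": the turn, a rotation vector about the tool's x, y, z as a fraction of full scale, a list of three; "hand": the opening, from 0 (shut) to 1 (fully open). A call has 1 to 5 rows; each row is the pose to reach, as a shift and turn from the pose commanded when the call began, along the tool's axes at that moment; what a row does not reach only later rows make up. Full scale, the value 1, is 0.1 m for a shift and 30 degrees for a turn. A row lasts 1/10 s, in which the tool goes at most 50 mm and 8.59 degrees, less where a joint would pass 70% of its speed; a pose out of reach is approached as far as the arm can. A call with a number of a shift or a turn outside -1 to 1 is refused whole. A call with a gripper value outside its range is refused whole. The fingers move at their own pace and stop on an object; the grip force is fixed at half the most. Time passes only in rows, so rows that repeat a pose let the fingers close. It gives the time, the measured TCP pose, the force, the opening and the grip force at its end, in the units of the state.
- arm.sense(): the state, without advancing time (a new reading comes with each control period).
- imaging.get_image(name): name is "scene" or "top" or "wrist"; returns the picture (480x640x3 uint8, blue, green, red); there is no depth.
- imaging.camera_params(name): a dict with "camera_matrix" (3x3 intrinsics, pixels), "extrinsics" (4x4, takes a point from camera to world coordinates). Camera axes: x right, y down, z forward; pixel columns grow to the right and rows downward; lengths in m; the calibration is good to about 2 mm. A picture is of the moment at which its call begins: read the wrist's pose just before it. camera_params takes no time and is no camera call; for the wrist camera it gives the pose at the moment of the call.
- job.finish_job(): hands the job in; it is judged then, once.
The state is a dict: "time": time; "qpos": joint angles; "qvel": joint speeds; "joint_torque": joint torques, N m; "ee_pos": TCP position; "eef_rot": TCP orientation; "force": force on the tool from outside, world axes, zero at the start; "torque": the same for the moment, N m; "finger_gap": finger opening in m; "grip_force": force on a finger pad.
Only numpy, scipy, OpenCV 4.12 (cv2) and the standard library are available. Lean on these libraries where they do the work, as an engineer would, in place of code of your own. Each camera call takes 0.05 s, during which the arm holds its last target. There are 200 camera calls.

## Task

Tilt the work holder's top (it has a bar handle) until the clamped crank arm lies level and leave it so, then take the pen gauge out of its wooden stand. Hold it upright with its sprung tip on the round sticker on the crank arm, pressing gently so that the tip is pushed in about half way, not all the way. Finish while still holding the gauge there, and leave the other things on the bench alone.

Things in the scene. Friction and masses are not known exactly. Their poses are not given: they have to be found in the camera images.
- tilt (a joint): tilt of the work holder's steel top (a plate 130 x 112 x 12 mm, turning on a horizontal axle between the two cheeks of its grey base). 0 rad = level; positive = handle edge up (it starts so), limits -0.5 to 0.9. It has a stiff friction hinge (about 0.8 N m, some 6 to 7 N at the handle) and stays where it is left
- holder: grey cast base of the work holder, fixed to the bench, 150 x 150 mm, cheeks up to 107 mm high at y = +-65 mm. Origin at the centre of its underside, z up; the top's axle runs along its y axis, 95 mm above the origin; the handle is on its -x side (towards the robot, roughly)
- tilt_handle (a point): middle of the handle on the holder's tilting top: a dark steel round bar, 12 mm diameter, 100 mm long, parallel to the axle and 125 mm from it, joined to the plate by two 8 mm rods 42 mm either side of this point; free gap of 54 mm between bar and plate edge. The frame tilts with the top (z axis square to the plate, y along the bar)
- crank: black bicycle crank arm, 193 mm long, 30 mm wide, 16 mm thick, clamped flat on the tilting top, lying along the axle. Origin in the middle of its underside (level: 109 mm above the bench, 10 mm beyond the axle); z square to its flat upper face, y along the arm towards the narrower pedal end. A steel clamp bar crosses it at y = -30 mm and stands 5 mm above its face
- mark (a point): the marked spot: centre of the round white paper sticker, 14 mm diameter, on the crank arm's flat upper face (42 mm from the arm's middle towards the pedal end; 125 mm above the bench when level). z square to the face
- gauge: pen gauge, loose, 0.12 to 0.2 kg, standing upright in the stand. Origin on its axis at the underside of the collar, z up along the pen to its blunt top. Collar 32 mm diameter from z = 0 to 8 mm (it rests on the stand's top); smooth round aluminium barrel 22 mm diameter from z = 8 to 98 mm (top); steel nose 14 mm diameter down to z = -32 mm; sprung tip down to z = -46 mm
- plunger (a joint): how far the gauge's sprung tip is pushed in, m: 0 = out, 0.012 = fully in. Spring 500 N/m with 1 N preload: 1 N starts it, 4 N at half way (6 mm), 7 N fully in
- gauge_tip (a point): rounded end of the gauge's sprung tip, 8 mm diameter, on the pen's axis, 46 mm below the collar's underside when the tip is out
- stand: plain wooden block, 70 x 70 x 60 mm, fixed to the bench, with a 22 mm hole 54 mm deep in its top in which the gauge's nose hangs. Origin at the centre of its underside, z up. It can be on the left or the right of the work holder
- grease_can: bystander: can, 66 mm diameter, 85 mm high, origin under its base
- pedal: bystander: black platform pedal lying flat, 90 x 86 x 24 mm, its axle end standing out 35 mm to its +y
- cog: bystander: steel sprocket lying flat, 92 mm diameter, 6 mm thick
- wrench: bystander: steel wrench lying flat, 160 mm long, along its x axis
- oil_bottle: bystander: black bottle, 52 mm diameter, 150 mm high
- wax_jar: bystander: jar, 72 mm diameter, 80 mm high
- screwdriver: bystander: screwdriver lying along its x axis, 190 mm long

How it is judged:
On the way, in this order (a step that is already met when the one before it is completed fails the run):
1. the holder's top has been set level (within 4 degrees) and is still, the gauge still in its stand (value of joint tilt between -0.07 and 0.07 rad and velocity of joint tilt between -0.05 and 0.05 rad/s and distance of gauge from where it was at the start of the episode below 0.02 m), for 0.3 s.
2. the gauge has been lifted clear of its stand in the fingers (z of gauge_tip in the frame of stand above 0.062 m and contact force between the fingers and gauge above 2 N), for 0.2 s.
At the end, for the whole second after the job is handed in: Crank arm level within 4 degrees; gauge held still in the fingers, upright within 7 degrees, tip within 8 mm of the sticker's centre, touching the crank arm (1 to 10 N) and pushed in 2.5 to 10.5 of its 12 mm; the robot not touching the crank; other things where they were (value of joint tilt between -0.07 and 0.07 rad and distance between gauge_tip and mark below 0.008 m and angle between gauge's own z axis and vertical below 0.12 rad and value of joint plunger between 0.0025 and 0.0105 m and contact force between gauge and crank between 1 and 10 N and contact force between the fingers and gauge above 2 N and contact force between gauge and stand below 0.1 N and contact force between the arm and crank below 0.5 N and linear speed of gauge below 0.02 m/s); the arm keeps its last pose, push and grip.
It fails at once if the gauge was pressed hard on the crank arm (over 15 N) (contact force between gauge and crank above 15 N).
It fails at once if another thing on the bench was moved by more than 30 mm (distance of any of grease_can, pedal, cog, wrench, oil_bottle, wax_jar, screwdriver from where it was at the start of the episode above 0.03 m).
It also fails if it takes over 45 s, if anything falls off the work surface, if the arm or the gripper's body presses on something with over 40 N, if the wrist force passes 120 N, or if a joint passes its speed limit or range.

## Working session

There is one attempt and no reset: what is moved stays moved. The work goes in short steps, Python scripts to look and compute and a tool call to move; the robot and the scene stay as the last step left them, time stands still between calls to the robot, and variables do not carry over. Pictures are saved under pics/ and viewed, at most 10 in all, crops included, and the job is handed in when it is done.

Besides the shell and the picture viewer there is one more tool, called after ">>>" as name([rows], argument=value, ...), one row to a line, values as JSON. carry_out: Moves the arm, as the interface text tells. Its arguments: {"type":"object","properties":{"motion":{"type":"array","items":{"type":"object","properties":{"travel":{"type":"array","items":{"type":"number"}},"twist":{"type":"array","items":{"type":"number"}},"hand":{"type":"number"}}}}},"required":["motion"]}

```bash
mkdir -p pics
cat > h.py <<'E'
import numpy as np, cv2
from workcell import arm, imaging, job
def P(n):
    c=imaging.camera_params(n); return np.array(c["camera_matrix"]),np.array(c["extrinsics"])
def proj(n,p,KE=None):
    K,E=KE or P(n); q=np.linalg.inv(E)@np.r_[p,1]; u=K@q[:3]; return u[:2]/u[2]
def ray(n,uv,z,KE=None):
    K,E=KE or P(n); d=E[:3,:3]@np.linalg.inv(K)@np.r_[uv,1]; o=E[:3,3]; return o+d*(z-o[2])/d[2]
def snap(n,f):
    im=imaging.get_image(n); cv2.imwrite("pics/"+f,im); return im
E
python3 - <<'E'
from h import *
s=arm.sense(); print(s)
for n in("scene","top"):
    snap(n,n+"0.png"); K,E=P(n); print(n,K.round(1).tolist(),E.round(3).tolist())
E
```

```text
{'time': 0.0, 'qpos': array([-1.48534063e+00,  2.91270805e-01, -1.54153404e-01,  1.12668139e+00,
        2.30313156e-05,  1.43151091e+00]), 'qvel': array([-1.94950507e-04,  7.39494333e-04,  1.60962986e-03,  2.69486746e-05,
        4.18599449e-05, -1.58528443e-03]), 'joint_torque': array([ 1.74258171e-04, -5.37134957e+01,  3.31372368e+01,  1.59360375e-02,
       -1.63975169e-04, -8.17037318e-06]), 'ee_pos': array([ 0.11697861, -0.51134616,  0.23072712]), 'eef_rot': array([[ 9.74851845e-01,  2.22853925e-01, -8.88011201e-05],
       [ 2.22853849e-01, -9.74850991e-01,  1.30645732e-03],
       [ 2.04581282e-04, -1.29339200e-03, -9.99999143e-01]]), 'force': array([0.41637658, 0.34787116, 0.44239941]), 'torque': array([-0.05735225,  0.05183103, -0.0048226 ]), 'grip_force': 0.0, 'finger_gap': 0.0855826808571495}
scene [[481.8, 0.0, 324.6], [0.0, 481.8, 239.3], [0.0, 0.0, 1.0]] [[-0.731, 0.411, -0.545, 1.079], [0.683, 0.442, -0.582, 0.523], [0.002, -0.797, -0.604, 0.634], [0.0, 0.0, 0.0, 1.0]]
top [[598.8, 0.0, 320.2], [0.0, 598.8, 242.3], [0.0, 0.0, 1.0]] [[-0.022, -0.999, 0.045, 0.515], [-1.0, 0.023, 0.018, -0.012], [-0.019, -0.045, -0.999, 1.279], [0.0, 0.0, 0.0, 1.0]]
```

View pics/top0.png

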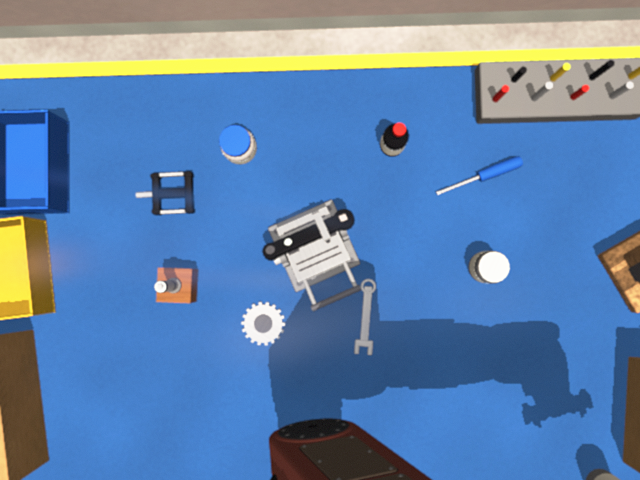

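View pics/scene0.png

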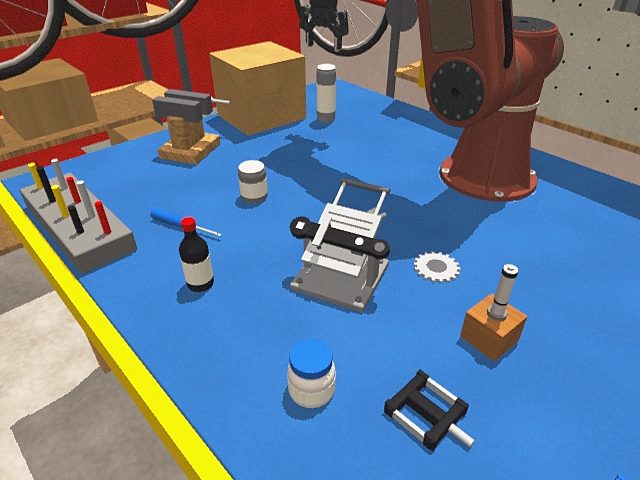

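The top view shows the holder at about (315,245), its handle bar from about (313,307) to (357,290), the sticker at (288,241), and the gauge and stand at (175,286). In the scene view the handle is at about (365,185), the sticker at (360,241) and the gauge top at (511,268). I'll zoom in to refine these.

Run:
```python
import cv2, numpy as np
t=cv2.imread("pics/top0.png"); s=cv2.imread("pics/scene0.png")
r=lambda im,x,y,w,h:cv2.resize(im[y:y+h,x:x+w],(400,300) if w==4*h//3 else None,fx=4,fy=4,interpolation=cv2.INTER_CUBIC)
a=cv2.resize(t[195:315,255:365],(440,480),interpolation=cv2.INTER_CUBIC)
b=cv2.resize(t[255:315,145:205],(360,360),interpolation=cv2.INTER_CUBIC)
o=np.zeros((480,800,3),np.uint8); o[:,:440]=a; o[:360,440:]=b; cv2.imwrite("pics/c1.png",o)
a=cv2.resize(s[172:312,285:395],(440,560),interpolation=cv2.INTER_CUBIC)
b=cv2.resize(s[255:365,455:535],(320,440),interpolation=cv2.INTER_CUBIC)
o=np.zeros((560,760,3),np.uint8); o[:,:440]=a; o[:440,440:]=b; cv2.imwrite("pics/c2.png",o)
```

```text
(no output)
```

View pics/c1.png

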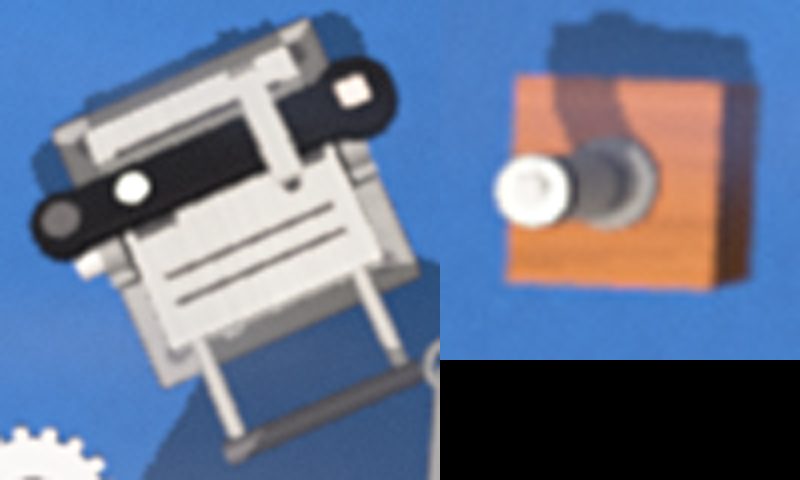

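View pics/c2.png

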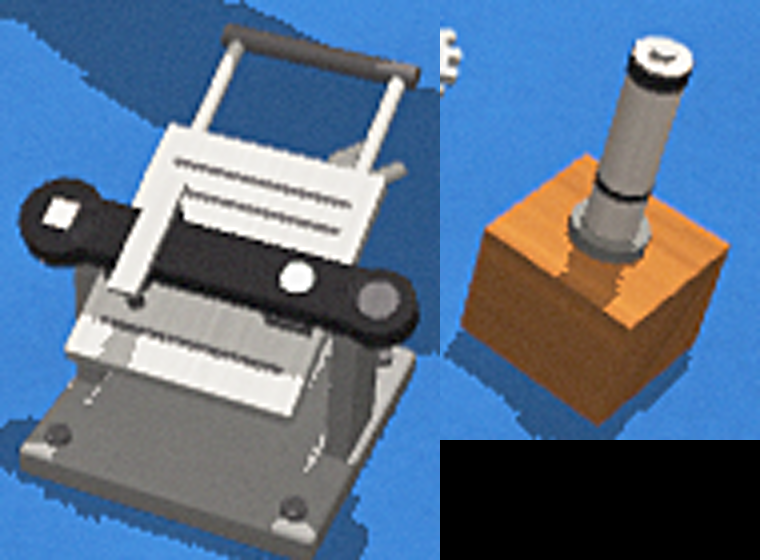

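```bash
cat > fit.py <<'E'
from h import *
from scipy.optimize import least_squares
T,S=P("top"),P("scene")
def tri(a,b):
    f=lambda p:np.r_[proj(0,p,T)-a,proj(0,p,S)-b]
    r=least_squares(f,[.5,0,.1]); return r.x,np.abs(r.fun).max()
hl=tri((313,308),(388.7,190.5)); hr=tri((362.5,288),(343,182)); mk=tri((288,241.7),(359.2,241.3))
gt=tri((160.8,286.2),(510.5,268.7))
for n,v in dict(hl=hl,hr=hr,mk=mk,gt=gt).items(): print(n,v[0].round(4),round(v[1],2))
print("collar at z=.068:",ray(0,(173.7,285.5),.068,T))
# holder fit: x,y,yaw,tilt,bar height
def pts(q):
    x,y,w,t,h=q; c,s=np.cos(w),np.sin(w)
    R=np.array([[c,-s,0],[s,c,0],[0,0,1]])@cv2.Rodrigues(np.array([0,t,0.]))[0]
    return [np.r_[x,y,.095]+R@np.array(p) for p in ((-.125,.05,h),(-.125,-.05,h),(.01,.042,.03))]
ob=[((313,308),(388.7,190.5)),((362.5,288),(343,182)),((288,241.7),(359.2,241.3))]
def f(q): return np.concatenate([np.r_[proj(0,p,T)-a,proj(0,p,S)-b] for p,(a,b) in zip(pts(q),ob)]+[[ (q[4]-.008)/.003]])
r=least_squares(f,[.52,0,.3,.4,.008]); print(r.x.round(4),r.fun.round(1))
q=r.x.copy(); print([p.round(4) for p in pts(q)]); q[3]=0; print("level",[p.round(4) for p in pts(q)])
E
python3 fit.py
```

```text
hl [0.443  0.0243 0.1479] 0.36
hr [ 0.4771 -0.069   0.1404] 1.28
mk [0.5709 0.0707 0.1168] 0.0
gt [0.4905 0.3094 0.1561] 0.17
collar at z=.068: [0.48964532 0.30797229 0.068     ]
[0.5672 0.0227 0.3907 0.367  0.0057] [-0.7  0.6  0.2  1.3 -1.7 -0.7 -1.7 -1.2  0.7  0.5 -0.1 -1.8 -0.8]
[array([0.4421, 0.0253, 0.1451]), array([ 0.4802, -0.0672,  0.1451]), array([0.5698, 0.0692, 0.1194])]
level [array([0.4326, 0.0214, 0.1007]), array([ 0.4706, -0.0711,  0.1007]), array([0.5604, 0.0654, 0.125 ])]
```

```bash
cat > plan.py <<'E'
from h import *
from scipy.spatial.transform import Rotation as Ro
def down(yaw):  # tool z down, tool x at yaw
    c,s=np.cos(yaw),np.sin(yaw); return np.array([[c,s,0],[s,-c,0],[0,0,-1.]])
def plan(p1,R1,p0=None,R0=None,nmax=9):
    st=arm.sense(); p=np.array(st["ee_pos"] if p0 is None else p0); R=np.array(st["eef_rot"] if R0 is None else R0)
    for i in range(nmax):
        rv=Ro.from_matrix(R.T@R1).as_rotvec()/np.radians(30); d=R.T@(p1-p)/.1
        n=int(np.ceil(max(np.abs(rv).max()-.02,np.abs(d).max()-.005,np.linalg.norm(d)/2)))
        n=max(n,1); t=np.clip((d/n),-1,1).round(3); w=np.clip(rv/n,-1,1).round(3)
        print("travel",t.tolist(),"twist",w.tolist())
        p=p+R@t*.1; R=R@Ro.from_rotvec(w*np.radians(30)).as_matrix()
        if n==1: break
    print("end",p.round(4),R.round(3).tolist())
E
python3 -c "
from plan import *
plan(np.array([.461,-.021,.215]),down(.3907+np.pi/2))"
```

```text
travel [0.889, -0.803, 0.033] twist [-0.0, -0.0, -0.663]
travel [0.888, -0.362, 0.026] twist [-0.0, -0.0, -0.531]
travel [0.953, -0.104, 0.026] twist [-0.0, -0.001, -0.531]
travel [0.945, 0.161, 0.026] twist [-0.0, -0.0, -0.531]
travel [0.864, 0.414, 0.025] twist [-0.0, -0.001, -0.53]
travel [0.717, 0.635, 0.025] twist [-0.001, -0.001, -0.531]
end [ 0.461 -0.021  0.215] [[-0.381, 0.925, 0.0], [0.925, 0.381, -0.0], [-0.0, 0.0, -1.0]]
```

>>> carry_out([
  {"travel":[0.889,-0.803,0.033],"twist":[0,0,-0.663],"hand":0.5},
  {"travel":[0.889,-0.803,0.033],"twist":[0,0,-0.663],"hand":0.5},
  {"travel":[0.889,-0.803,0.033],"twist":[0,0,-0.663],"hand":0.5},
  {"travel":[0.889,-0.803,0.033],"twist":[0,0,-0.663],"hand":0.5},
])

```text
time: 0.5
ee_pos: [0.1869, -0.4112, 0.2279]
eef_rot: [[0.839, 0.545, 0.0], [0.545, -0.839, 0.001], [0.001, -0.001, -1.0]]
force: [-0.5, 0.7, 0.1]
finger_gap: 0.0428
grip_force: 0.0
```

>>> carry_out([
  {"travel":[0.888,-0.362,0.026],"twist":[0,0,-0.531],"hand":0.5},
  {"travel":[0.888,-0.362,0.026],"twist":[0,0,-0.531],"hand":0.5},
  {"travel":[0.888,-0.362,0.026],"twist":[0,0,-0.531],"hand":0.5},
])

```text
time: 0.8
ee_pos: [0.2423, -0.3319, 0.2252]
eef_rot: [[0.655, 0.756, 0.0], [0.756, -0.655, 0.002], [0.002, -0.001, -1.0]]
force: [-0.8, -0.1, -0.1]
finger_gap: 0.0426
grip_force: 0.0
```

>>> carry_out([
  {"travel":[0.953,-0.104,0.026],"twist":[0,0,-0.531],"hand":0.5},
  {"travel":[0.953,-0.104,0.026],"twist":[0,0,-0.531],"hand":0.5},
  {"travel":[0.953,-0.104,0.026],"twist":[0,0,-0.531],"hand":0.5},
])

```text
time: 1.1
ee_pos: [0.2976, -0.2538, 0.2226]
eef_rot: [[0.422, 0.907, 0.0], [0.907, -0.422, 0.001], [0.001, -0.0, -1.0]]
force: [-0.7, 0.1, -1.2]
finger_gap: 0.0429
grip_force: 0.0
```

>>> carry_out([
  {"travel":[0.945,0.161,0.026],"twist":[0,0,-0.531],"hand":0.5},
  {"travel":[0.945,0.161,0.026],"twist":[0,0,-0.531],"hand":0.5},
  {"travel":[0.945,0.161,0.026],"twist":[0,0,-0.531],"hand":0.5},
])

```text
time: 1.4
ee_pos: [0.353, -0.1757, 0.2201]
eef_rot: [[0.157, 0.988, 0.001], [0.988, -0.157, 0.001], [0.001, 0.0, -1.0]]
force: [-0.3, -0.8, 0.2]
finger_gap: 0.0427
grip_force: 0.0
```

>>> carry_out([
  {"travel":[0.864,0.414,0.025],"twist":[0,0,-0.53],"hand":0.5},
  {"travel":[0.864,0.414,0.025],"twist":[0,0,-0.53],"hand":0.5},
  {"travel":[0.864,0.414,0.025],"twist":[0,0,-0.53],"hand":0.5},
])

```text
time: 1.7
ee_pos: [0.4083, -0.0977, 0.2176]
eef_rot: [[-0.119, 0.993, 0.001], [0.993, 0.119, 0.001], [0.001, 0.001, -1.0]]
force: [-0.5, -0.3, -0.8]
finger_gap: 0.043
grip_force: 0.0
```

>>> carry_out([
  {"travel":[0.717,0.635,0.025],"twist":[0,0,-0.531],"hand":0.5},
  {"travel":[0.717,0.635,0.025],"twist":[0,0,-0.531],"hand":0.5},
  {"travel":[0.717,0.635,0.025],"twist":[0,0,-0.531],"hand":0.5},
  {"travel":[0.717,0.635,0.025],"twist":[0,0,-0.531],"hand":0.5},
])

```text
time: 2.1
ee_pos: [0.4614, -0.0222, 0.2148]
eef_rot: [[-0.379, 0.925, -0.001], [0.925, 0.379, -0.001], [-0.0, -0.001, -1.0]]
force: [0.1, -0.1, 0.1]
finger_gap: 0.0428
grip_force: 0.0
```

Run:
```python
from h import *
KE=P("wrist"); im=snap("wrist","w1.png"); s=arm.sense(); print(s["ee_pos"],s["eef_rot"].round(3).tolist(),s["qpos"].round(2))
print(KE[0].round(1).tolist(),KE[1].round(3).tolist())
for p in ((.4421,.0253,.1451),(.4802,-.0672,.1451),(.461,-.021,.145),(.5698,.0692,.1194)): print(proj(0,p,KE))
```

```text
[ 0.46093648 -0.02269052  0.21494637] [[-0.378, 0.926, -0.001], [0.926, 0.378, -0.001], [-0.0, -0.001, -1.0]] [-0.21  0.18 -0.34  1.05 -0.    0.98]
[[377.7, 0.0, 315.6], [0.0, 377.7, 236.9], [0.0, 0.0, 1.0]] [[0.925, 0.365, 0.105, 0.434], [0.38, -0.888, -0.26, 0.043], [-0.001, 0.28, -0.96, 0.357], [0.0, 0.0, 0.0, 1.0]]
[317.34522832 162.23972911]
[317.33694222 324.13749815]
[317.07318298 248.20849886]
[533.29174759 171.35254094]
```

View pics/w1.png

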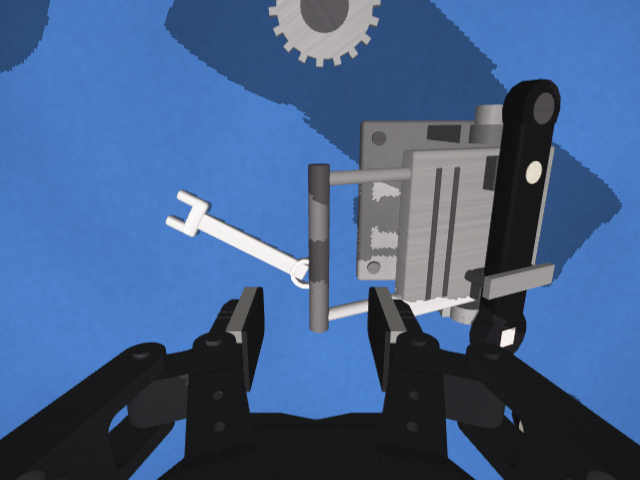

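The wrist view confirms the estimates: the bar is at column 319, rows 163–331, against a predicted column 317, and the sticker is at (533,172) as predicted. Next I'll descend and grip the bar.

>>> carry_out([
  {"travel":[0.01,0.01,0.45],"twist":[0,0,0],"hand":0.5},
  {"travel":[0.01,0.01,0.87],"twist":[0,0,0],"hand":0.5},
  {"travel":[0.01,0.01,0.87],"twist":[0,0,0],"hand":0.5},
  {"travel":[0.01,0.01,0.87],"twist":[0,0,0],"hand":0.0},
  {"travel":[0.01,0.01,0.87],"twist":[0,0,0],"hand":0.0},
])

```text
time: 2.65
ee_pos: [0.4628, -0.0212, 0.1302]
eef_rot: [[-0.379, 0.925, 0.003], [0.925, 0.379, -0.001], [-0.002, 0.002, -1.0]]
force: [-0.0, -0.4, -0.2]
finger_gap: 0.0146
grip_force: 0.0
```

>>> carry_out([
  {"travel":[0,0,0],"twist":[0,0,0],"hand":0.0},
  {"travel":[0,0,0],"twist":[0,0,0],"hand":0.0},
  {"travel":[0,0,0],"twist":[0,0,0],"hand":0.0},
])

```text
time: 2.95
ee_pos: [0.4628, -0.0212, 0.1303]
eef_rot: [[-0.38, 0.925, 0.003], [0.925, 0.38, -0.002], [-0.003, 0.002, -1.0]]
force: [-3.5, -3.5, 7.3]
finger_gap: 0.0101
grip_force: 58.5
```

>>> carry_out([
  {"travel":[0,-0.02,0.05],"twist":[0,0,0],"hand":0.0},
  {"travel":[0,-0.04,0.11],"twist":[0,0,0],"hand":0.0},
  {"travel":[0,-0.06,0.16],"twist":[0,0,0],"hand":0.0},
  {"travel":[0,-0.074,0.22],"twist":[0,0,0],"hand":0.0},
  {"travel":[0,-0.074,0.22],"twist":[0,0,0],"hand":0.0},
])

```text
time: 3.45
ee_pos: [0.4554, -0.0241, 0.1075]
eef_rot: [[-0.38, 0.925, 0.002], [0.925, 0.38, -0.003], [-0.003, 0.001, -1.0]]
force: [-1.1, -5.4, -3.0]
finger_gap: 0.0097
grip_force: 59.0
```

Run:
```python
from h import *
snap("top","t2.png"); im=snap("scene","s2.png"); t=cv2.imread("pics/top0.png")
t2=cv2.imread("pics/t2.png")
o=np.zeros((560,800,3),np.uint8); o[:,:440]=cv2.resize(im[172:312,285:395],(440,560)); o[:360,440:]=cv2.resize(t2[200:310,250:360],(360,360)); cv2.imwrite("pics/c3.png",o)
```

```text
(no output)
```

View pics/c3.png

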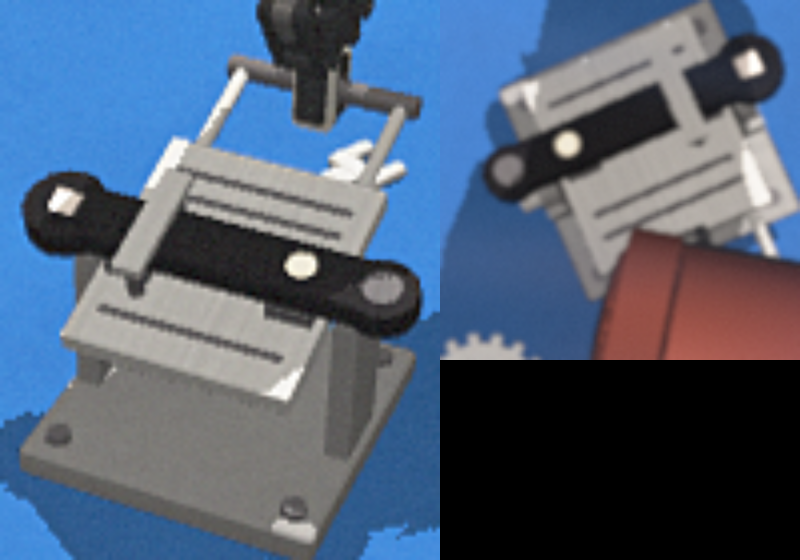

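The bar is following the gripper and the top is about half way down. I'll do the second half.

>>> carry_out([
  {"travel":[0,-0.012,0.055],"twist":[0,0,0],"hand":0.0},
  {"travel":[0,-0.022,0.11],"twist":[0,0,0],"hand":0.0},
  {"travel":[0,-0.03,0.165],"twist":[0,0,0],"hand":0.0},
  {"travel":[0,-0.034,0.22],"twist":[0,0,0],"hand":0.0},
  {"travel":[0,-0.034,0.22],"twist":[0,0,0],"hand":0.0},
])

```text
time: 4.05
ee_pos: [0.4521, -0.0255, 0.0853]
eef_rot: [[-0.38, 0.925, 0.001], [0.925, 0.38, -0.003], [-0.003, 0.0, -1.0]]
force: [-1.2, -6.4, -5.2]
finger_gap: 0.0102
grip_force: 60.3
```

Run:
```python
from h import *
im=snap("scene","s3.png"); t=snap("top","t3.png")
o=np.zeros((560,800,3),np.uint8); o[:,:440]=cv2.resize(im[172:312,285:395],(440,560),interpolation=cv2.INTER_CUBIC); o[:360,440:]=cv2.resize(t[200:310,250:360],(360,360),interpolation=cv2.INTER_CUBIC); cv2.imwrite("pics/c4.png",o)
```

```text
(no output)
```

View pics/c4.png

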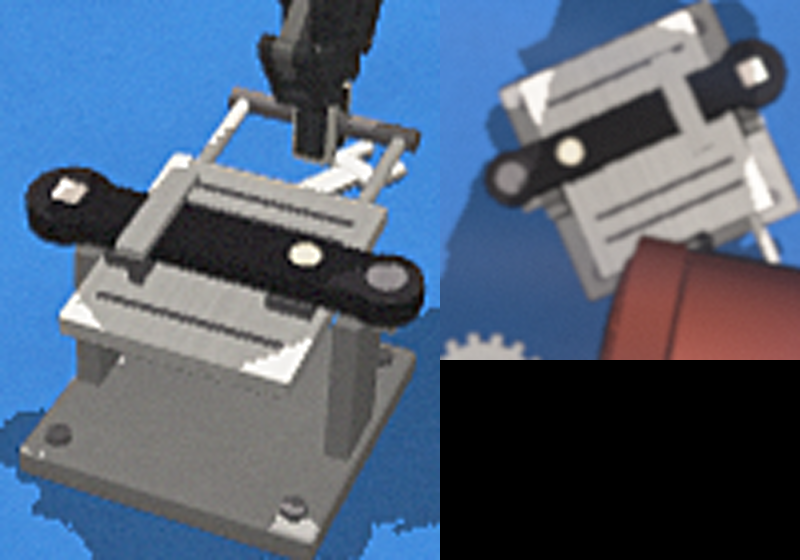

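Run:
```python
from h import *
from scipy.optimize import least_squares
T,S=P("top"),P("scene")
ob=[(S,(-.125,-.05,None),(344,196.3)),(S,(-.125,.05,None),(388.3,206.5)),(S,(.065,-.056,.014),(300,250.8)),(S,(.065,.056,.014),(358,267.8)),
(S,(-.065,-.056,.014),(329.5,210.3)),(S,(-.065,.056,.014),(381.8,223.8)),(S,(.01,.042,.03),(361.25,235.5)),(T,(.01,.042,.03),(290,246.1)),
(T,(.065,.056,.014),(275.4,226)),(T,(.065,-.056,.014),(326.4,205.5)),(T,(-.065,.056,.014),(300.1,285)),
(S,(.075,.075,-1),(362.5,311.5)),(S,(.075,-.075,-1),(290.5,288.7))]
def f(q):
    x,y,w,t,h=q[:5]; Rz=cv2.Rodrigues(np.array([0,0,w]))[0]; R=Rz@cv2.Rodrigues(np.array([0,t,0.]))[0]; o=[]
    for C,p,uv in ob:
        if p[2]==-1: g=np.r_[x,y,0]+Rz@np.r_[p[:2],0]
        else: g=np.r_[x,y,.095]+R@np.array([p[0],p[1],h if p[2] is None else p[2]])
        o.append(proj(0,g,C)-uv+(q[5:7] if C is S else q[7:9]))
    return np.r_[np.concatenate(o),(h-.008)/.002,q[5:9]/1.5*2]
r=least_squares(f,[.567,.023,.39,0,.008,0,0,0,0],loss='soft_l1')
c=np.sqrt(np.diag(np.linalg.inv(r.jac.T@r.jac))); print(r.x.round(4),c.round(4)); print(r.fun[:26].reshape(-1,2).round(1).tolist())
x,y,w,t=r.x[:4]; print("mark",np.r_[x,y]+[np.cos(w)*.01-np.sin(w)*.042,np.sin(w)*.01+np.cos(w)*.042])
```

```text
[0.5646 0.0221 0.3884 0.0695 0.0071 0.1302 2.9629 0.2619 0.0169] [0.0019 0.0017 0.0085 0.0306 0.0022 0.6522 1.4287 0.7409 0.6875]
[[-0.3, -0.7], [1.5, 0.2], [-0.8, -2.3], [-0.6, -2.4], [-0.5, -2.0], [1.0, -1.9], [0.5, 1.6], [0.8, 1.1], [-1.3, -0.6], [-0.2, -2.8], [-0.1, 1.0], [0.3, 3.8], [-0.7, 2.8]]
mark [0.55799525 0.06475655]
```

```bash
cat > fit3.py <<'E'
from h import *
from scipy.optimize import least_squares
T,S=P("top"),P("scene")
def run(ob,label):
  def f(q):
    x,y,w,t,h,pz=q[:6]; Rz=cv2.Rodrigues(np.array([0,0,w]))[0]; R=Rz@cv2.Rodrigues(np.array([0,t,0.]))[0]; o=[]
    for C,p,uv in ob:
        if p[2]==-1: g=np.r_[x,y,0]+Rz@np.r_[p[:2],0]
        else: g=np.r_[x,y,.095]+R@np.array([p[0],p[1],{'h':h,'p':pz}.get(p[2],p[2])])
        o.append(proj(0,g,C)-uv+(q[6:8] if C is S else q[8:10]))
    return np.r_[np.concatenate(o),(h-pz+.006)/.001,(pz-.008)/.006,q[6:10]]
  r=least_squares(f,[.567,.023,.39,0,.0,.006,0,0,0,0],loss='soft_l1')
  c=np.sqrt(np.diag(np.linalg.inv(r.jac.T@r.jac))); print(label,r.x.round(4),c.round(4)); print(r.fun[:-6].reshape(-1,2).round(1).tolist())
  x,y,w,t=r.x[:4]; print("mark",np.r_[x,y]+[np.cos(w)*.01-np.sin(w)*.042,np.sin(w)*.01+np.cos(w)*.042])
b=[(S,(.075,.075,-1),(362.5,311.5)),(S,(.075,-.075,-1),(290.5,288.7))]
run([(S,(-.125,-.05,'h'),(344,196.3)),(S,(-.125,.05,'h'),(388.3,206.5)),(S,(.065,-.056,'p'),(300,250.8)),(S,(.065,.056,'p'),(358,267.8)),
(S,(-.065,-.056,'p'),(329.5,210.3)),(S,(-.065,.056,'p'),(381.8,223.8)),(S,(.01,.042,.03),(361.25,235.5)),(T,(.01,.042,.03),(290,246.1)),
(T,(.065,.056,'p'),(275.4,226)),(T,(.065,-.056,'p'),(326.4,205.5)),(T,(-.065,.056,'p'),(300.1,285))]+b,"now")
run([(S,(-.125,-.05,'h'),(343,182)),(S,(-.125,.05,'h'),(388.7,190.5)),(T,(-.125,-.05,'h'),(362.5,288)),(T,(-.125,.05,'h'),(313,308)),
(S,(.01,.042,.03),(359.2,241.3)),(T,(.01,.042,.03),(288,241.7)),(S,(.065,-.056,'p'),(302,260)),(S,(.065,.056,'p'),(358.5,275.5)),
(S,(-.065,-.056,'p'),(327.5,203.5)),(S,(-.065,.056,'p'),(381.2,217))]+b,"start")
E
python3 fit3.py
```

```text
now [ 0.5645  0.0218  0.388   0.091  -0.004   0.0019  0.1663  0.1384 -0.0273
 -0.3177] [0.0018 0.0017 0.0077 0.0146 0.0021 0.0019 0.8141 0.7695 0.8222 0.8727]
[[-0.3, -0.3], [1.3, 0.7], [-0.3, 0.4], [-0.7, 0.3], [-0.4, -0.6], [0.7, -0.4], [0.3, -1.0], [0.5, 0.5], [-0.6, 0.0], [-0.1, -1.9], [0.2, 0.9], [0.3, 0.8], [-0.7, -0.1]]
mark [0.55781919 0.06449148]
start [ 0.5656  0.0219  0.3965  0.4458 -0.0065 -0.0006  0.3832  0.0034 -0.1089
 -0.5745] [0.002  0.0018 0.0084 0.0266 0.003  0.0029 0.8782 0.8153 0.87   0.9728]
[[-1.3, -0.9], [0.6, 1.4], [-1.0, -0.3], [0.2, 1.2], [0.3, -1.1], [0.7, 0.0], [-0.5, -0.1], [-0.3, 1.1], [-0.0, -0.6], [0.8, -0.7], [0.5, 0.9], [-0.8, 0.3]]
mark [0.55862887 0.06449326]
```

```bash
sed -i 's#(pz-.008)/.006#(pz-.006)/.0004#; s#(h-pz+.006)/.001#(h-pz+.006)/.0004#' fit3.py; python3 fit3.py
```

```text
now [ 5.6470e-01  2.2100e-02  3.8760e-01  8.5700e-02 -2.0000e-04  5.8000e-03
  1.5580e-01  1.0215e+00  1.7600e-01 -1.1880e-01] [1.900e-03 1.800e-03 7.900e-03 1.400e-02 6.000e-04 5.000e-04 8.125e-01
 7.971e-01 8.720e-01 8.653e-01]
[[-0.3, -0.6], [1.4, 0.4], [-0.5, -0.4], [-0.7, -0.4], [-0.4, -1.0], [0.8, -0.8], [0.4, -0.1], [0.6, 0.7], [-0.8, -0.2], [-0.1, -2.2], [0.1, 0.9], [0.3, 1.9], [-0.7, 0.9]]
mark [0.558071   0.06479042]
start [ 5.657e-01  2.230e-02  3.957e-01  4.235e-01 -1.000e-04  5.900e-03
  4.832e-01  8.867e-01  2.090e-01 -3.608e-01] [2.200e-03 2.100e-03 9.600e-03 2.520e-02 6.000e-04 4.000e-04 9.021e-01
 8.781e-01 9.058e-01 9.393e-01]
[[-1.3, -1.0], [0.7, 1.3], [-1.2, -0.8], [-0.1, 0.7], [0.6, -0.5], [0.9, 0.4], [-1.2, -1.1], [-0.6, 0.2], [-0.2, -1.0], [0.8, -1.1], [0.7, 2.0], [-0.6, 1.3]]
mark [0.55874848 0.06491979]
```

>>> carry_out([
  {"travel":[0,-0.002,0.03],"twist":[0,0,0],"hand":0.0},
  {"travel":[0,-0.003,0.06],"twist":[0,0,0],"hand":0.0},
  {"travel":[0,-0.003,0.085],"twist":[0,0,0],"hand":0.0},
  {"travel":[0,-0.003,0.085],"twist":[0,0,0],"hand":0.0},
  {"travel":[0,-0.003,0.085],"twist":[0,0,0],"hand":0.5},
])

```text
time: 4.65
ee_pos: [0.4523, -0.0248, 0.077]
eef_rot: [[-0.38, 0.925, 0.002], [0.925, 0.38, -0.001], [-0.002, 0.002, -1.0]]
force: [-0.6, -0.1, -0.4]
finger_gap: 0.0231
grip_force: 0.0
```

>>> carry_out([
  {"travel":[0,0,0],"twist":[0,0,0],"hand":0.5},
  {"travel":[0,0,0],"twist":[0,0,0],"hand":0.5},
  {"travel":[0,0,0],"twist":[0,0,0],"hand":0.5},
])

```text
time: 4.95
ee_pos: [0.4517, -0.0243, 0.076]
eef_rot: [[-0.381, 0.925, 0.001], [0.925, 0.381, 0.0], [-0.0, 0.001, -1.0]]
force: [-0.9, 0.2, -0.6]
finger_gap: 0.0427
grip_force: 0.0
```

>>> carry_out([
  {"travel":[0,0,-0.5],"twist":[0,0,0],"hand":0.5},
  {"travel":[0,0,-1],"twist":[0,0,0],"hand":0.5},
  {"travel":[0,0,-1],"twist":[0,0,0],"hand":0.5},
])

```text
time: 5.25
ee_pos: [0.4548, -0.025, 0.1813]
eef_rot: [[-0.381, 0.925, 0.009], [0.925, 0.381, -0.002], [-0.005, 0.008, -1.0]]
force: [1.2, 0.9, -0.4]
finger_gap: 0.0425
grip_force: 0.0
```

Run:
```python
from h import *
KE=P("wrist"); w=snap("wrist","w5.png"); s=snap("scene","s5.png")
np.savez("w5.npz",K=KE[0],E=KE[1]); print(arm.sense()["ee_pos"])
o=np.zeros((560,800,3),np.uint8); o[:,:440]=cv2.resize(s[172:312,285:395],(440,560),interpolation=cv2.INTER_CUBIC)
o[:480,440:]=cv2.resize(w[80:400,280:520],(360,480)); cv2.imwrite("pics/c5.png",o)
```

```text
[ 0.45227157 -0.02444817  0.17680479]
```

View pics/c5.png

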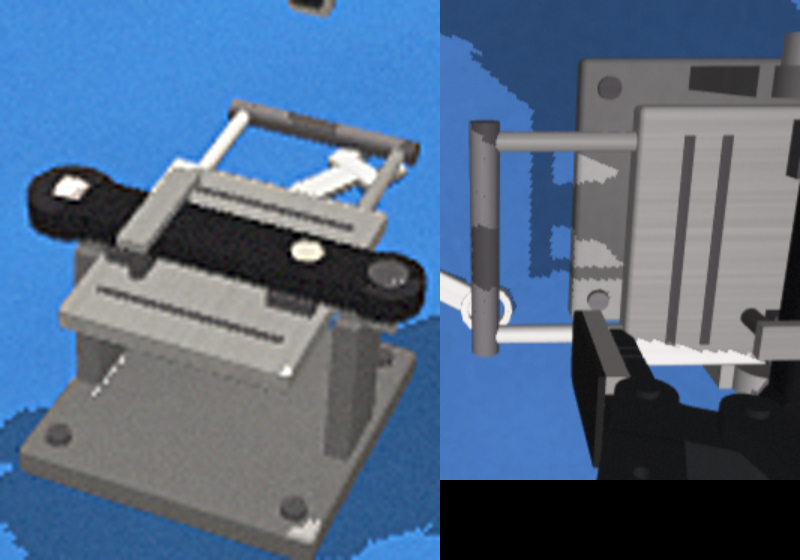

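```bash
cat >> fit3.py <<'E'
d=np.load("w5.npz"); W=(d["K"],d["E"])
run([(S,(-.125,-.05,'h'),(344,198.8)),(S,(-.125,.05,'h'),(388.3,210)),(S,(.065,-.056,'p'),(299.8,249.5)),(S,(.065,.056,'p'),(357.7,265)),
(S,(-.065,-.056,'p'),(330,212.5)),(S,(-.065,.056,'p'),(381.8,225)),(S,(.01,.042,.03),(361.8,234.7))]+b,"level,scene")
run([(W,(-.125,.05,'h'),(310,161.3)),(W,(-.125,-.05,'h'),(310,316)),(W,(-.065,.056,'p'),(411.5,150.5)),
(S,(-.125,-.05,'h'),(344,198.8)),(S,(-.125,.05,'h'),(388.3,210)),(S,(.065,-.056,'p'),(299.8,249.5)),(S,(.065,.056,'p'),(357.7,265)),
(S,(-.065,-.056,'p'),(330,212.5)),(S,(-.065,.056,'p'),(381.8,225)),(S,(.01,.042,.03),(361.8,234.7))]+b,"level")
for z in(.085,.09,.095,.1,.105): print(z,np.linalg.norm(ray(0,(310,161.3),z,W)-ray(0,(310,316),z,W)))
E
python3 fit3.py | tail -12
```

```text
[[-0.4, 0.1], [1.0, 0.1], [-0.3, -1.2], [-0.1, 0.1], [-0.9, -1.7], [0.7, -0.5], [0.3, -0.4], [0.4, 1.7], [-0.6, 0.8]]
mark [0.55782654 0.06499599]
level [ 0.5661  0.022   0.3972  0.0206 -0.      0.0059  0.65    0.7062  0.1201
  0.2486] [9.0000e-04 9.0000e-04 6.4000e-03 1.1900e-02 6.0000e-04 4.0000e-04
 6.1170e-01 5.1000e-01 9.9690e-01 1.0197e+00]
[[-1.8, 0.2], [-0.1, -1.6], [1.4, 0.4], [-1.0, -0.0], [0.6, -0.2], [-0.3, -0.8], [0.0, 0.3], [-1.3, -1.6], [0.5, -0.7], [0.2, -0.3], [0.7, 1.8], [-0.7, 1.2]]
mark [0.55910451 0.06458126]
0.085 0.10693137460874011
0.09 0.10468839775870435
0.095 0.1024454209086686
0.1 0.10020244405863284
0.105 0.09795946720859705
```

The top now reads level, about 0.02 rad with error 0.012, and that agrees with the bar height. I'll go to the gauge.

```bash
python3 fit3.py | grep scene; python3 -c "
from plan import *
plan(np.array([.4905,.309,.23]),down(.3907+np.pi/2))"
```

```text
level,scene [ 5.645e-01  2.230e-02  3.897e-01  1.690e-02 -1.000e-04  5.900e-03
travel [0.979, 0.542, -0.178] twist [0.002, 0.001, 0.0]
travel [0.979, 0.541, -0.177] twist [0.001, 0.001, 0.0]
travel [0.979, 0.542, -0.177] twist [0.002, 0.001, 0.0]
end [0.4905 0.309  0.23  ] [[-0.381, 0.925, -0.0], [0.925, 0.381, -0.0], [0.0, -0.0, -1.0]]
```

>>> carry_out([
  {"travel":[0.979,0.542,-0.178],"twist":[0,0,0],"hand":1},
  {"travel":[0.979,0.542,-0.178],"twist":[0,0,0],"hand":1},
  {"travel":[0.979,0.542,-0.178],"twist":[0,0,0],"hand":1},
])

```text
time: 5.65
ee_pos: [0.4637, 0.0901, 0.1929]
eef_rot: [[-0.383, 0.924, -0.001], [0.924, 0.383, 0.001], [0.002, -0.001, -1.0]]
force: [0.6, -0.3, -0.1]
finger_gap: 0.0834
grip_force: 0.0
```

>>> carry_out([
  {"travel":[0.979,0.542,-0.178],"twist":[0,0,0],"hand":1},
  {"travel":[0.979,0.542,-0.178],"twist":[0,0,0],"hand":1},
  {"travel":[0.979,0.542,-0.178],"twist":[0,0,0],"hand":1},
])

```text
time: 5.95
ee_pos: [0.4768, 0.2014, 0.2106]
eef_rot: [[-0.384, 0.923, -0.001], [0.923, 0.384, 0.001], [0.001, -0.0, -1.0]]
force: [0.5, 0.1, -0.3]
finger_gap: 0.0853
grip_force: 0.0
```

>>> carry_out([
  {"travel":[0.979,0.542,-0.178],"twist":[0,0,0],"hand":1},
  {"travel":[0.979,0.542,-0.178],"twist":[0,0,0],"hand":1},
  {"travel":[0.979,0.542,-0.178],"twist":[0,0,0],"hand":1},
  {"travel":[0.979,0.542,-0.178],"twist":[0,0,0],"hand":1},
])

```text
time: 6.35
ee_pos: [0.4895, 0.3102, 0.2277]
eef_rot: [[-0.383, 0.924, -0.001], [0.924, 0.383, -0.001], [-0.0, -0.002, -1.0]]
force: [-0.4, -0.0, -0.4]
finger_gap: 0.0855
grip_force: 0.0
```

Run:
```python
from h import *
KE=P("wrist"); im=snap("wrist","w6.png"); s=arm.sense(); print(s["ee_pos"],s["eef_rot"].round(3).tolist())
for p in ((.4905,.309,.158),(.49,.308,.068),(.49,.308,.0)): print(proj(0,p,KE))
```

```text
[0.48926028 0.30874069 0.22766502] [[-0.382, 0.924, -0.002], [0.924, 0.382, -0.002], [-0.001, -0.002, -1.0]]
[317.84880893 252.61159926]
[316.42868045 218.37721529]
[316.43219977 202.42942296]
```

View pics/w6.png

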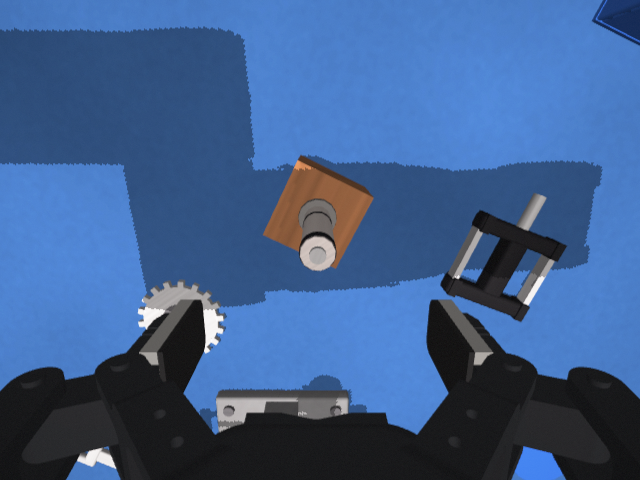

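The gauge top is at (317,252), within 1 px of the prediction. I'll descend and grip.

>>> carry_out([
  {"travel":[0,0.01,0.3],"twist":[0,0,0],"hand":1},
  {"travel":[0,0.01,0.6],"twist":[0,0,0],"hand":1},
  {"travel":[0,0.01,0.9],"twist":[0,0,0],"hand":1},
  {"travel":[0,0.01,1],"twist":[0,0,0],"hand":1},
])

```text
time: 6.8
ee_pos: [0.4887, 0.3066, 0.1258]
eef_rot: [[-0.379, 0.925, -0.005], [0.925, 0.379, -0.003], [-0.001, -0.006, -1.0]]
force: [-0.2, 0.4, 0.2]
finger_gap: 0.0852
grip_force: 0.0
```

>>> carry_out([
  {"travel":[0,0,0.22],"twist":[0,0,0],"hand":1},
  {"travel":[0,0,0.22],"twist":[0,0,0],"hand":0.6},
  {"travel":[0,0,0.22],"twist":[0,0,0],"hand":0.3},
  {"travel":[0,0,0.22],"twist":[0,0,0],"hand":0},
  {"travel":[0,0,0.22],"twist":[0,0,0],"hand":0},
])

```text
time: 7.3
ee_pos: [0.4915, 0.3097, 0.1084]
eef_rot: [[-0.381, 0.925, 0.002], [0.925, 0.381, 0.001], [0.0, 0.002, -1.0]]
force: [0.2, 0.1, -0.0]
finger_gap: 0.0283
grip_force: 0.0
```

>>> carry_out([
  {"travel":[0,0,0],"twist":[0,0,0],"hand":0},
  {"travel":[0,0,0],"twist":[0,0,0],"hand":0},
  {"travel":[0,0,0],"twist":[0,0,0],"hand":0},
])

```text
time: 7.6
ee_pos: [0.4911, 0.3097, 0.1083]
eef_rot: [[-0.381, 0.925, 0.001], [0.925, 0.381, 0.0], [-0.0, 0.001, -1.0]]
force: [-1.0, -1.3, 6.0]
finger_gap: 0.0205
grip_force: 58.3
```

>>> carry_out([
  {"travel":[0,0,-0.3],"twist":[0,0,0],"hand":0},
  {"travel":[0,0,-0.6],"twist":[0,0,0],"hand":0},
  {"travel":[0,0,-0.9],"twist":[0,0,0],"hand":0},
  {"travel":[0,0,-1],"twist":[0,0,0],"hand":0},
])

```text
time: 8.0
ee_pos: [0.492, 0.3103, 0.2105]
eef_rot: [[-0.381, 0.925, 0.004], [0.925, 0.381, 0.002], [0.0, 0.005, -1.0]]
force: [0.8, 0.9, -1.5]
finger_gap: 0.0207
grip_force: 58.8
```

>>> carry_out([
  {"travel":[0,0,-0.3],"twist":[0,0,0],"hand":0},
  {"travel":[0,0,-0.5],"twist":[0,0,0],"hand":0},
  {"travel":[0,0,-0.5],"twist":[0,0,0],"hand":0},
  {"travel":[0,0,-0.5],"twist":[0,0,0],"hand":0},
])

```text
time: 8.4
ee_pos: [0.4905, 0.3095, 0.2563]
eef_rot: [[-0.381, 0.925, -0.0], [0.925, 0.381, -0.0], [-0.0, -0.0, -1.0]]
force: [-0.1, -0.6, -2.8]
finger_gap: 0.0209
grip_force: 58.9
```

```bash
python3 -c "
from plan import *
s=arm.sense(); print(s['ee_pos'],s['force'],s['grip_force'],s['finger_gap'],s['qpos'].round(2))
plan(np.array([.559,.0648,.243]),down(.3907+np.pi/2))"
```

```text
[0.49054419 0.30949251 0.2562592 ] [-0.1376883  -0.56747367 -2.78370059] 58.90517055988312 0.020910325374030973 [0.44 0.39 0.05 1.24 0.   1.62]
travel [-0.841, -0.1, 0.044] twist [-0.0, 0.0, 0.0]
travel [-0.841, -0.1, 0.044] twist [-0.0, 0.0, 0.0]
travel [-0.841, -0.099, 0.045] twist [-0.001, 0.0, 0.0]
end [0.559  0.0648 0.243 ] [[-0.381, 0.925, 0.0], [0.925, 0.381, 0.0], [-0.0, 0.0, -1.0]]
```

>>> carry_out([
  {"travel":[-0.28,-0.03,0],"twist":[0,0,0],"hand":0},
  {"travel":[-0.56,-0.07,0],"twist":[0,0,0],"hand":0},
  {"travel":[-0.841,-0.1,0],"twist":[0,0,0],"hand":0},
])

```text
time: 8.7
ee_pos: [0.5127, 0.2269, 0.2551]
eef_rot: [[-0.382, 0.924, -0.003], [0.924, 0.382, -0.001], [0.0, -0.003, -1.0]]
force: [0.5, -0.3, -1.2]
finger_gap: 0.0206
grip_force: 58.9
```

>>> carry_out([
  {"travel":[-0.28,-0.03,0],"twist":[0,0,0],"hand":0},
  {"travel":[-0.56,-0.07,0],"twist":[0,0,0],"hand":0},
  {"travel":[-0.841,-0.1,0],"twist":[0,0,0],"hand":0},
])

```text
time: 9.0
ee_pos: [0.5355, 0.1452, 0.2552]
eef_rot: [[-0.381, 0.925, -0.003], [0.925, 0.381, -0.0], [0.001, -0.003, -1.0]]
force: [0.1, -0.6, -1.2]
finger_gap: 0.0207
grip_force: 58.9
```

>>> carry_out([
  {"travel":[-0.28,-0.03,0],"twist":[0,0,0],"hand":0},
  {"travel":[-0.56,-0.07,0.05],"twist":[0,0,0],"hand":0},
  {"travel":[-0.841,-0.099,0.13],"twist":[0,0,0],"hand":0},
  {"travel":[-0.841,-0.099,0.13],"twist":[0,0,0],"hand":0},
  {"travel":[-0.841,-0.099,0.13],"twist":[0,0,0],"hand":0},
])

```text
time: 9.5
ee_pos: [0.5583, 0.0645, 0.2425]
eef_rot: [[-0.38, 0.925, -0.003], [0.925, 0.38, 0.0], [0.001, -0.003, -1.0]]
force: [0.2, 1.2, -1.5]
finger_gap: 0.0206
grip_force: 58.9
```

Run:
```python
from h import *
KE=P("wrist"); w=snap("wrist","w7.png"); s=snap("scene","s7.png"); st=arm.sense(); p=st["ee_pos"]; print(p,st["eef_rot"].round(3).tolist(),st["force"])
for n,q in dict(tip=p-[0,0,.0943],top=p+[0,0,.0497],mark=(.559,.0648,.125)).items(): print(n,proj(0,q,KE),proj("scene",q))
o=np.zeros((560,800,3),np.uint8); o[:,:400]=cv2.resize(s[130:270,310:410],(400,560),interpolation=cv2.INTER_CUBIC)
o[:480,400:]=cv2.resize(w[80:320,220:420],(400,480),interpolation=cv2.INTER_CUBIC); cv2.imwrite("pics/c7.png",o)
```

```text
[0.55859576 0.06553422 0.24338599] [[-0.381, 0.924, -0.001], [0.924, 0.381, 0.0], [0.001, -0.001, -1.0]] [-0.71372144  0.50883384 -0.75179295]
tip [317.98337388 237.84950901] [362.77316827 222.44447372]
top [319.57699166 380.07052928] [367.37042533 147.36710874]
mark [318.008065   229.46969562] [361.63876619 233.42846934]
```

View pics/c7.png

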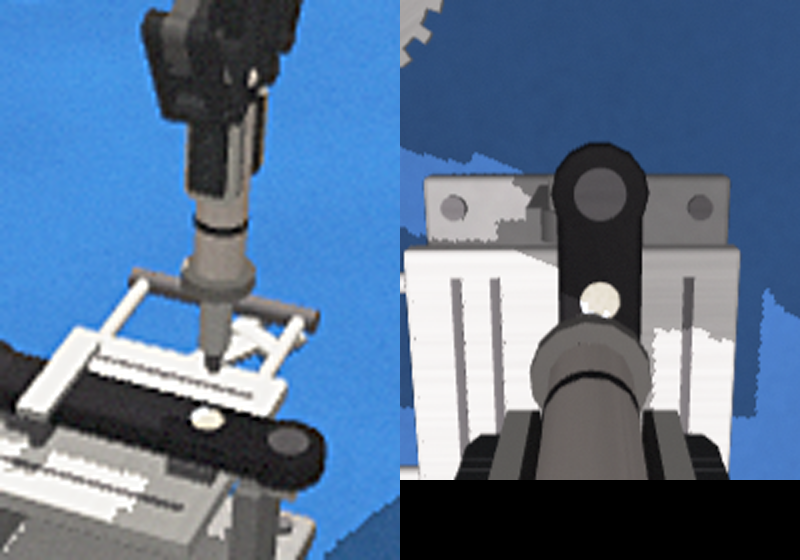

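The crop shows the gauge held upright above the crank. In the scene view the tip is at about (362.5,222.5) and the sticker at about (362,234.7). In the wrist view the sticker is at about (320,230.5) and the collar is centred on column 315.5. I'll measure the offset more precisely in code.

```bash
cat > meas.py <<'E'
from h import *
def blob(im,u,v,r,thr=170):
    g=im[v-r:v+r,u-r:u+r].astype(float); m=((g.min(2)>thr)).astype(np.uint8)
    n,l,s,c=cv2.connectedComponentsWithStats(m); i=np.argmin([np.hypot(*(c[k]-r))+ (99 if s[k,4]<12 else 0) for k in range(1,n)])+1
    return c[i]+[u-r,v-r],s[i]+np.r_[u-r,v-r,0,0,0]
E
python3 - <<'E'
from meas import *
s=cv2.imread("pics/s7.png"); w=cv2.imread("pics/w7.png")
print("scene sticker",blob(s,362,234,9)); print("wrist sticker",blob(w,320,229,16))
print("scene gray rows 214-226, cols 352-374"); print(s[214:227,354:373].min(2))
for v in (250,262,275,300,312): print(v,w[v,270:365:2].max(1).tolist())
E
```

```text
scene sticker (array([361.12903226, 234.22580645]), array([358, 232,   8,   5,  31]))
wrist sticker (array([319.5703125, 229.6953125]), array([310, 222,  20,  17, 256]))
scene gray rows 214-226, cols 352-374
[[ 74  64  78  74  65  87 104 113 122 121 124 119 105 134 255 249 244 235
  230]
 [ 63  73  69  66  62  82 110 113 119 121 122 114 104 142 252 244 240 241
  244]
 [ 62  61  62  60  59  78 106 114 127 122 122 116  95 196 247 245 244 246
  251]
 [ 70  59  42  46  90 178 150 110 120 125 125 105 119 239 251 248 250 236
  206]
 [194 169 124 158 216 255 254 106 111 116 116  93 222 255 250 237 198 100
   90]
 [245 245 242 246 242 233 255  85  50  54  47 112 255 239 175 100  85 113
   59]
 [242 242 243 242 241 246 255  86  50  62  56 142 143  89  91  61  46  56
   67]
 [243 243 242 240 240 246 255 109  50  58  40 142 190 166 106 114  65  52
   52]
 [247 247 244 243 243 244 253 213  74  56  70 241 255 255 250 240 188 167
  125]
 [223 247 243 245 247 247 249 255 172 164 195 255 246 244 243 243 242 248
  242]
 [145 110 155 183 222 244 245 250 255 255 255 246 244 241 240 241 240 241
  242]
 
[... 626 characters left out ...]
44, 207, 133, 131]
275 [128, 246, 248, 248, 248, 248, 248, 247, 120, 107, 106, 108, 86, 20, 51, 105, 105, 107, 106, 108, 108, 106, 105, 105, 105, 103, 102, 102, 103, 104, 103, 69, 13, 95, 109, 110, 109, 114, 242, 244, 244, 244, 245, 244, 244, 146, 133, 132]
300 [92, 92, 93, 93, 91, 93, 91, 22, 22, 21, 69, 100, 102, 105, 107, 107, 108, 109, 107, 108, 107, 108, 107, 107, 106, 105, 104, 104, 103, 105, 107, 104, 105, 102, 99, 101, 17, 20, 22, 20, 93, 92, 92, 94, 92, 91, 81, 28]
312 [93, 93, 93, 93, 92, 78, 24, 20, 21, 39, 99, 103, 105, 106, 107, 107, 108, 107, 107, 107, 109, 107, 108, 107, 106, 106, 104, 105, 103, 104, 106, 105, 103, 103, 100, 102, 94, 21, 21, 21, 25, 90, 93, 92, 92, 93, 93, 93]
```

>>> carry_out([
  {"travel":[0,0.026,0],"twist":[0,0,0],"hand":0},
  {"travel":[0,0.026,0.1],"twist":[0,0,0],"hand":0},
  {"travel":[0,0.026,0.18],"twist":[0,0,0],"hand":0},
  {"travel":[0,0.026,0.2],"twist":[0,0,0],"hand":0},
  {"travel":[0,0.026,0.2],"twist":[0,0,0],"hand":0},
])

```text
time: 10.1
ee_pos: [0.5611, 0.066, 0.2234]
eef_rot: [[-0.381, 0.925, -0.001], [0.925, 0.381, 0.0], [0.001, -0.001, -1.0]]
force: [0.6, -1.0, -1.1]
finger_gap: 0.0207
grip_force: 58.9
```

```bash
cat > fz.py <<'E'
from meas import *
f=[];z=[]
for i in range(10): im=imaging.get_image("scene"); s=arm.sense(); f.append(s["force"]); z.append(s["ee_pos"])
print(s["time"],np.mean(f,0).round(2),np.std(f,0).round(2),np.mean(z,0).round(4))
cv2.imwrite("pics/sz.png",im)
E
python3 fz.py
```

```text
10.6 [ 0.12  0.03 -0.97] [0.54 0.48 0.58] [0.5617 0.0659 0.2243]
```

>>> carry_out([
  {"travel":[0,0,0.02],"twist":[0,0,0],"hand":0},
  {"travel":[0,0,0.04],"twist":[0,0,0],"hand":0},
  {"travel":[0,0,0.06],"twist":[0,0,0],"hand":0},
  {"travel":[0,0,0.07],"twist":[0,0,0],"hand":0},
  {"travel":[0,0,0.07],"twist":[0,0,0],"hand":0},
])

```text
time: 11.1
ee_pos: [0.5616, 0.0658, 0.217]
eef_rot: [[-0.381, 0.925, -0.0], [0.925, 0.381, -0.0], [-0.0, -0.0, -1.0]]
force: [-0.5, 0.6, 0.5]
finger_gap: 0.0211
grip_force: 58.9
```

```bash
python3 fz.py
```

```text
11.6 [-0.45  0.24  0.81] [0.34 0.38 0.76] [0.5616 0.0658 0.2172]
```

>>> carry_out([
  {"travel":[0,0,0.015],"twist":[0,0,0],"hand":0},
  {"travel":[0,0,0.03],"twist":[0,0,0],"hand":0},
  {"travel":[0,0,0.045],"twist":[0,0,0],"hand":0},
  {"travel":[0,0,0.045],"twist":[0,0,0],"hand":0},
  {"travel":[0,0,0.045],"twist":[0,0,0],"hand":0},
])

```text
time: 12.1
ee_pos: [0.5616, 0.0658, 0.2127]
eef_rot: [[-0.381, 0.925, 0.0], [0.925, 0.381, -0.0], [-0.0, 0.0, -1.0]]
force: [0.2, -0.2, 2.6]
finger_gap: 0.0207
grip_force: 59.0
```

```bash
python3 fz.py
python3 - <<'E'
from meas import *
s=imaging.get_image("scene"); p=arm.sense()["ee_pos"]; print(p, proj("scene",np.r_[p[:2],.125]))
a=s[226:242,352:374]; print(a.min(2))
E
```

```text
12.6 [-0.77 -0.18  2.54] [0.45 0.5  0.48] [0.5616 0.0659 0.2127]
[0.56162578 0.06586414 0.2126488 ] [361.05638085 234.28681242]
[[254 251 250 252 255 250 118 111 124 119 122 123 112  97 229 246 244 247
  245 244 244 243]
 [255 254 255 252 255 255 123 116 122 117 125 125 107 109 162 113 146 223
  225 243 244 243]
 [ 14  66 208 210 255 236 111 118 124 118 125 123 109 142 253 179 156 145
  133 149 140 226]
 [ 40  35  29  27  83  96 114 122 123 119 123 114 105 140 255 255 255 233
  215 172 149 220]
 [ 48  51  46  39  37  46 121 125 121 117 124 120 108 129 255 255 251 249
  250 253 250 247]
 [ 48  54  45  50  30  55 118 127 123 124 118 121 116  65 205 255 255 255
  251 252 249 244]
 [ 47  32  33  33  28  28 131 115 123 123 122 118 127  39   0   0  60 211
  206 255 255 254]
 [ 24  27  30  43  27  24 182 107 108 117 107 118 196  75  15  20  19   0
   11   0  60 210]
 [ 40  34  42  38  27  67 252 181  63  62  78 161 240 157  47  21  36  32
   29  25  19   0]
 [ 31  35  33  31  28  11 230 244 141 131 157 234 237 185  48  33  21  35
   32  32  30  24]
 [ 37  39  35  33  30  11  98 208 222 226 218 226 191  71  26  29  35  27
   40  32  36  35]
 [ 35  41  29  31  27  31  20  51  64  93 100  80  14  23  36  29  38  35
   31  32  22  39]
 [ 38  35  36  36  39  34  36  19  24  26  22  27  25  29  39  33  34  42
   35  32  35  37]
 [ 27  26  31  40  37  33  44  32  32  30  36  35  37  31  38  36  34  33
   41  40  40  38]
 [ 30  20  34  33  24  21  36  38  44  37  33  33  37  37  32  30  35  34
   34  30  35  33]
 [ 28  22  21  24  30  28  25  29  18  28  37  28  36  36  46  25  40  35
   30  36  39  37]]
```

```bash
python3 -c "
from h import *
print(job.finish_job())"
```

```text
the job is handed in; nothing more can be done
None
```

I handed the job in while still holding the gauge upright on the sticker: its tip is pushed in about 5–6 mm at roughly 3.5 N, and the crank arm reads level within about 0.02 rad; the judged result was not reported back.

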